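# Load the ink shaker and set its speed

### The job

Get the ink shaker going: move the glass jar off the shaker's tray and stand it wholly on the round cork mat, and lift every ink tin off its peg and stand it upright, flat on the floor of the shaker's tray. Only when all the tins are on the tray, turn the small inner speed knob clockwise until its pointer is at the long mark, without moving the outer timer ring. Leave everything else on the table and rack as it is.

Things in the scene. Friction and masses are not known exactly. Their poses are not given: they have to be found in the camera images.
- tin1: flat metal ink tin, 64 mm across, 28 mm high, about 130 g, hung on a peg; 3 or 4 tins are present. Origin: centre of underside. A stiff square bail stands on the lid: two flat posts (12 mm in the tin's x), outer faces 36 mm apart and inner faces 24 mm apart along its y, joined by a top bar whose underside is 67 mm and top 73 mm above the origin. The peg runs along x under the bar
- tin2: flat metal ink tin, 64 mm across, 28 mm high, about 130 g, hung on a peg; 3 or 4 tins are present. Origin: centre of underside. A stiff square bail stands on the lid: two flat posts (12 mm in the tin's x), outer faces 36 mm apart and inner faces 24 mm apart along its y, joined by a top bar whose underside is 67 mm and top 73 mm above the origin. The peg runs along x under the bar
- tin3: flat metal ink tin, 64 mm across, 28 mm high, about 130 g, hung on a peg; 3 or 4 tins are present. Origin: centre of underside. A stiff square bail stands on the lid: two flat posts (12 mm in the tin's x), outer faces 36 mm apart and inner faces 24 mm apart along its y, joined by a top bar whose underside is 67 mm and top 73 mm above the origin. The peg runs along x under the bar
- tin4: flat metal ink tin, 64 mm across, 28 mm high, about 130 g, hung on a peg; 3 or 4 tins are present. Origin: centre of underside. A stiff square bail stands on the lid: two flat posts (12 mm in the tin's x), outer faces 36 mm apart and inner faces 24 mm apart along its y, joined by a top bar whose underside is 67 mm and top 73 mm above the origin. The peg runs along x under the bar
- rack: short pegboard rack, fixed, 460 mm wide (its y), 200 mm tall, front to its -x. Origin: on the table below the middle of the line along which the tins hang (x = 0); the board's front face is 45 mm behind it (+x). Two steel rulers and a plastic compass hang flat against the board and stay
- peg_row (a point): middle of the row of four steel pegs, at the height of their tops, 165 mm above the table; axes as the rack's. Pegs are 8 mm square, stick out to -x at y = -135, -45, 45, 135 mm, and end 22 mm in front of the hanging line in an upturned tip 10 mm high: lift a tin more than 10 mm, then draw it forward (-x) off the peg
- shaker: orbital shaker, fixed: a grey box with an aluminium tray on top and a black control deck on its right (its -y) side. Origin: on the table under the middle of the tray. The deck's top is 56 mm above the table
- tray_floor (a point): middle of the tray's floor, 66 mm above the table, axes as the shaker's. Inside the tray measures 220 mm (x) by 240 mm (y); its rim stands 8 mm above the floor
- jar: round glass jar, squat, 62 mm across and straight up to 45 mm, closed with a flat steel lid 60 mm across, 57 mm tall in all, thick base, about 220 g; origin: centre of the underside. It starts on the shaker's tray
- mat: round cork mat, fixed on the table, 112 mm across, 4 mm thick; origin: centre of its underside
- knob_axis (a point): on the common vertical axis of the two knobs on the control deck, level with the top of the inner speed knob, 116 mm above the table; axes as the shaker's. The inner knob is a black bar 36 mm long and 12 mm thick, standing from 81 to 115 mm above the table on a round hub 36 mm across
- speed_knob (a joint): angle of the inner speed knob, rad, 0 to 3.2, growing clockwise seen from above; stays where left, turned with about 0.04 N m. At 0 its pointer points to the shaker's -x; at 2.4 it points to the long mark. The bar runs along the pointer line
- pointer_tip (a point): the outer top end of the white pointer line on the inner knob, 18 mm from the axis
- long_mark (a point): middle of the long white mark on the deck, 49 mm from the knob axis; the other marks are much shorter
- timer_ring (a joint): angle of the outer grey timer ring, 70 mm across, its top 75 mm above the table, round the inner knob's hub; rad, growing clockwise from above; turns very easily; must stay as found
- ring_mark (a point): outer end of the white line on top of the outer ring, 32 mm from the axis
- mug: a blue enamel mug, 80 mm across, 85 mm tall, handle at one side; leave it alone. Origin: centre of the underside
- pencil: a brown wooden pencil, 170 mm long, lying; leave it alone. Origin: centre of the underside
- eraser: a dark eraser, 50 x 22 x 12 mm; leave it alone. Origin: centre of the underside
- tape: a roll of paper tape, 90 mm across, 24 mm high, lying flat; leave it alone. Origin: centre of the underside
- sharpener: a metal pencil sharpener, 26 x 16 x 12 mm; leave it alone. Origin: centre of the underside
- weight: a brass paperweight, a cylinder 44 mm across and 30 mm high; leave it alone. Origin: centre of the underside
Things that resemble listed ones, but are neither listed nor needed, are in the scene too. What is shaped like the tin2 but pink or yellow is not meant.

How it is judged (in metres and radians):
On the way, in this order (a step that is already met when the one before it is completed fails the run):
1. all tins stand upright on the tray's floor while the speed knob is not yet at the mark (x of tin1 in the frame of tray_floor between -0.085 and 0.085 m and y of tin1 in the frame of tray_floor between -0.095 and 0.095 m and z of tin1 in the frame of tray_floor between -0.006 and 0.006 m and angle between each of tin1, tin2, tin3, tin4's own z axis and vertical below 0.12 rad and x of tin2 in the frame of tray_floor between -0.085 and 0.085 m and y of tin2 in the frame of tray_floor between -0.095 and 0.095 m and z of tin2 in the frame of tray_floor between -0.006 and 0.006 m and x of tin3 in the frame of tray_floor between -0.085 and 0.085 m and y of tin3 in the frame of tray_floor between -0.095 and 0.095 m and z of tin3 in the frame of tray_floor between -0.006 and 0.006 m and x of tin4 in the frame of tray_floor between -0.085 and 0.085 m and y of tin4 in the frame of tray_floor between -0.095 and 0.095 m and z of tin4 in the frame of tray_floor between -0.006 and 0.006 m and value of joint speed_knob below 2 rad), for 0.2 s.
2. the speed knob's pointer is at the long mark, the tins still on the tray (x of tin1 in the frame of tray_floor between -0.085 and 0.085 m and y of tin1 in the frame of tray_floor between -0.095 and 0.095 m and z of tin1 in the frame of tray_floor between -0.006 and 0.006 m and angle between each of tin1, tin2, tin3, tin4's own z axis and vertical below 0.12 rad and x of tin2 in the frame of tray_floor between -0.085 and 0.085 m and y of tin2 in the frame of tray_floor between -0.095 and 0.095 m and z of tin2 in the frame of tray_floor between -0.006 and 0.006 m and x of tin3 in the frame of tray_floor between -0.085 and 0.085 m and y of tin3 in the frame of tray_floor between -0.095 and 0.095 m and z of tin3 in the frame of tray_floor between -0.006 and 0.006 m and x of tin4 in the frame of tray_floor between -0.085 and 0.085 m and y of tin4 in the frame of tray_floor between -0.095 and 0.095 m and z of tin4 in the frame of tray_floor between -0.006 and 0.006 m and value of joint speed_knob between 2.25 and 2.55 rad), for 0.2 s.
At the end, for the whole second after the job is handed in: Every tin present stands upright (0.12 rad) on the tray floor; speed knob at 2.4 rad within 0.15; ring mark within 6 mm of its start; jar upright on the cork mat, centre within 26 mm of the mat's; all at rest (all of step 2 and horizontal distance between jar and mat below 0.026 m and height (world z) of jar below 0.009 m and angle between jar's own z axis and vertical below 0.1 rad and distance of ring_mark from where it was at the start of the episode below 0.006 m and linear speed of each of tin1, tin2, tin3, tin4, jar below 0.02 m/s and velocity of joint speed_knob between -0.05 and 0.05 rad/s); the robot touches nothing.
It fails at once if the outer timer ring is turned (its mark moves more than 6 mm) (distance of ring_mark from where it was at the start of the episode above 0.006 m).
It fails at once if a bystander (mug, pencil, eraser, tape, sharpener, paperweight) is shifted more than 40 mm (distance of any of mug, pencil, eraser, tape, sharpener, weight from where it was at the start of the episode above 0.04 m).
Of tin1, tin2, tin3, tin4 only 3 to 4 are there at a start; the rules pass over those that are not, and their reading is None.
At some moment in a run one of jar may be knocked a few centimetres aside while the robot is not near it.
Once in a run the grip may slacken for a moment while it holds something.
It also fails if it takes over 210 s, if anything falls off the work surface, if the arm or the gripper's body presses on something with over 40 N, if the wrist force passes 120 N, or if a joint passes its speed limit or range.

### The arm

A 6-joint arm with a two-finger parallel gripper is mounted at the origin on the work surface. World frame = base frame: x ahead of the robot, y to its left, z up, the work surface at z = 0. Lengths are in mm, angles in rad, forces in N, time in s.
With the tool pointing down it reaches from about 350 to 925 mm from the base axis. Payload 6.4 kg.
Tool frame: the origin (TCP) lies between the finger pads; the fingertips stand 19 mm ahead of it and the grasp point (between the pads) is the TCP; z points along the fingers, y is the line along which they close (so a half turn about z gives the same grasp; the last joint's range is limited). The gripper opens to 85 mm and grips with 20 to 120 N. Pads are 22 mm wide; open, the fingers measure 114 mm over their backs; the gripper's body (76 mm by 85 mm) begins 54 mm behind the grasp point. The pads swing forward as they close: fully open they stand 13 mm farther back than shut.
Start: joints at [-1.493, 0.245, 1.558, -0, 1.339, -0.174], TCP at [161.95, -629.513, 229.89] pointing down, gripper open.
Joint ranges: [-3.13, 3.13], [-1.02, 2.26], [0.13, 2.54], [-0.95, 4.09], [0.21, 2.88], [-2.74, 2.74]. Speed limits (rad/s): [2.57, 2.57, 3.14, 3.14, 3.14, 3.14].

### API

Orientations are given as a unit quaternion [w, x, y, z].
In Python, from plant import r, vision gives the robot as it stands. The module is installed in compiled form; this text tells all that it offers.
- The arm moves only by the tool carry_out, never from a script. Its arguments are lists of equal length, an entry for each row: "travel": the shift along the tool's x, y, z each as a share of 0.04 m, from -1 to 1, a list of three; "turn": the turn, a rotation vector about the tool's x, y, z each as a share of 8 degrees, from -1 to 1, a list of three; "hand": the gripper command: -1 is shut, 1 is fully open, values between are in proportion. A call has 1 to 8 rows; each row shifts and turns the commanded pose from where the row before left it, along the tool's axes as they then stand; what a row does not reach is not made up. A row lasts 1/10 s, in which the tool goes at most 50 mm and 8.59 degrees, less where a joint would pass 70% of its speed; a pose out of reach is approached as far as the arm can. A call with a number of a shift or a turn outside -1 to 1 is refused whole. A call with a gripper value outside its range is refused whole. The fingers move at their own pace and stop on an object; the grip force is fixed at half the most. Time passes only in rows, so rows that do not move let the fingers close. It gives the time, the measured TCP pose, the force, the opening and the grip force at its end, in the units of the state.
- r.observe(): the state, without advancing time (a new reading comes with each control period).
- vision.camera(name): name is "scene" or "top"; returns the picture (480x640x3 uint8, red, green, blue); there is no depth.
- vision.get_calibration(name): a dict with "fovy" (degrees; the focal length in pixels is half the picture's height over the tangent of half this angle, whatever the lens; pixels are square), "cx", "cy" (the principal point, pixels), "dist_coeffs" ([k1, k2, p1, p2, k3] as OpenCV has them; the pictures are not rectified), "eye" and "attitude" of the camera in the world. Camera axes: x right, y down, z forward; pixel columns grow to the right and rows downward; lengths in mm; the calibration is good to about 2 mm. A picture is of the moment at which its call begins. get_calibration takes no time and is no camera call.
- r.job_done(): hands the job in; it is judged then, once.
Trained networks look in the newest picture that a camera, given by its name, has taken for a name from the list of things; names that differ only in an ending like _2 or _b are one class to them, and where a whole thing is asked for, a point or a joint stands for the part that bears it (a point fixed in the world has none). Each returns a list of dicts, best first, with "score" (0 to 1); they miss things now and then, are a little off and sometimes report something else, mostly with a low value. They report only what shows in the picture. A call takes as long as a camera call. They do not tell look-alikes from the thing itself.
- vision.find_in(camera, query): "box" ([left, top, right, bottom] in pixels, round what is visible of it).
- vision.landmark_of(camera, query): "uv" ([column, row] in pixels: a listed point, or the origin of a listed thing).
The state is a dict: "t": time; "qpos": joint angles; "dq": joint speeds; "joint_efforts": joint torques, N m; "eef_pos": TCP position; "ee_rot": TCP orientation; "ft_force": force on the tool from outside, world axes, zero at the start; "ft_torque": the same for the moment, N m; "width": finger opening in mm; "grasp_force": force on a finger pad.
Only numpy, scipy, OpenCV 4.12 (cv2) and the standard library are available. Lean on these libraries where they do the work, as an engineer would, in place of code of your own. Each camera call takes 0.05 s, during which the arm holds its last target. There are 200 camera calls.

## Working session

There is one attempt and no reset: what is moved stays moved. The work goes in short steps, Python scripts to look and compute and a tool call to move; the robot and the scene stay as the last step left them, time stands still between calls to the robot, and variables do not carry over. Pictures are saved under pics/ and viewed, at most 14 in all, crops included, and the job is handed in when it is done.

Besides the shell and the picture viewer there is one more tool, called after "Request:" by a JSON object that holds its "name" and its "arguments", one argument or row to a line. carry_out: Moves the arm, as the interface text tells. Shift numbers are shares of 0.04 m and turn numbers shares of 8 degrees, none past 1 either way. Its arguments: {"type":"object","properties":{"travel":{"type":"array","items":{"type":"array","items":{"type":"number","minimum":-1,"maximum":1}}},"turn":{"type":"array","items":{"type":"array","items":{"type":"number","minimum":-1,"maximum":1}}},"hand":{"type":"array","items":{"type":"number"}}},"required":["travel","turn","hand"]}

```bash
mkdir -p pics
cat > h.py <<'E'
import numpy as np, cv2
from scipy.spatial.transform import Rotation as R
from plant import r, vision
def q2R(q): return R.from_quat([q[1],q[2],q[3],q[0]]).as_matrix()
def cal(n):
    c=vision.get_calibration(n); f=240/np.tan(np.radians(c['fovy'])/2)
    K=np.array([[f,0,c['cx']],[0,f,c['cy']],[0,0,1.]])
    a=np.array(c['attitude'],float); A=q2R(a) if a.size==4 else a.reshape(3,3)
    return K,np.array(c['dist_coeffs'],float),np.array(c['eye'],float),A
def ray(n,uv):
    K,d,e,A=cal(n); p=cv2.undistortPoints(np.array([[uv]],float),K,d)[0,0]
    v=A@np.array([p[0],p[1],1]); return e,v/np.linalg.norm(v)
def onz(n,uv,z):
    e,v=ray(n,uv); return e+v*(z-e[2])/v[2]
def proj(n,P):
    K,d,e,A=cal(n); rv=cv2.Rodrigues(A.T)[0]
    return cv2.projectPoints(np.array(P,float).reshape(-1,1,3),rv,-A.T@e,K,d)[0][:,0]
def tri(pairs):
    M=np.zeros((3,3));b=np.zeros(3);rs=[]
    for n,uv in pairs:
        e,v=ray(n,uv);Q=np.eye(3)-np.outer(v,v);M+=Q;b+=Q@e;rs.append((e,Q))
    X=np.linalg.solve(M,b); return X,[np.linalg.norm(Q@(X-e)) for e,Q in rs]
def snap(n,name):
    im=vision.camera(n); cv2.imwrite('pics/'+name,im[:,:,::-1]); return im
def lm(n,q,k=6): return [(round(d['score'],2),np.round(d['uv'],1).tolist()) for d in vision.landmark_of(n,q)[:k]]
E
python3 - <<'E'
from h import *
for n in ('scene','top'):
    snap(n,n+'0.png'); c=vision.get_calibration(n); print(c)
    for q in ['tin1','rack','peg_row','shaker','tray_floor','jar','mat','knob_axis','pointer_tip','long_mark','ring_mark','mug','weight','tape']:
        print(n,q,lm(n,q))
print(r.observe())
E
```

```text
{'fovy': 48.91881153331245, 'cx': 318.3709526919808, 'cy': 234.61411285198878, 'dist_coeffs': array([-0.07983139,  0.        ,  0.        ,  0.        ,  0.        ]), 'eye': array([1629.92470496,  206.74972142,  904.68245809]), 'attitude': array([-0.30675276,  0.58402198,  0.66250767, -0.35483046])}
scene tin1 [(0.84, [374.4, 292.7]), (0.82, [343.9, 300.9]), (0.81, [513.7, 304.2]), (0.76, [417.3, 221.1]), (0.69, [407.1, 246.2]), (0.52, [418.5, 257.1])]
scene rack [(0.76, [400.8, 299.6])]
scene peg_row [(0.82, [407.3, 244.3])]
scene shaker [(0.87, [272.3, 272.5]), (0.4, [398.8, 240.7])]
scene tray_floor [(0.88, [272.9, 255.2]), (0.33, [397.5, 240.5])]
scene jar [(0.98, [275.9, 263.7])]
scene mat [(0.7, [368.0, 268.6]), (0.47, [280.4, 262.9]), (0.33, [400.6, 297.4])]
scene knob_axis [(0.86, [206.5, 231.6]), (0.67, [397.9, 273.4])]
scene pointer_tip [(0.66, [211.0, 228.9])]
scene long_mark [(0.8, [208.8, 256.8]), (0.44, [405.6, 243.1])]
scene ring_mark [(0.65, [207.0, 235.4]), (0.35, [374.8, 292.5])]
scene mug [(0.78, [295.5, 347.1])]
scene weight [(0.73, [186.8, 310.8])]
scene tape [(
[... 1177 characters left out ...]
s': array([-1.49308109e+00,  2.45102388e-01,  1.55783069e+00, -1.72421412e-05,
        1.33872817e+00, -1.74089722e-01]), 'dq': array([ 6.96146724e-05,  1.01240619e-03,  1.04604701e-03, -1.38095459e-03,
       -2.53785728e-03,  8.08219858e-04]), 'joint_efforts': array([ 8.99009319e-04, -4.29507315e+01, -3.26416612e+01, -7.63384696e-05,
        5.46229476e-04,  2.87478393e-06]), 'eef_pos': array([ 161.95618716, -629.48880373,  229.87220656]), 'ee_rot': array([-3.46573049e-05,  9.92084497e-01,  1.25572088e-01, -6.72831235e-06]), 'ft_force': array([ 0.02339137, -0.03243028, -0.52158434]), 'ft_torque': array([ 0.05965879,  0.05371641, -0.00627136]), 'grasp_force': 0.0, 'width': 85.6933652828829}
```

View pics/scene0.png

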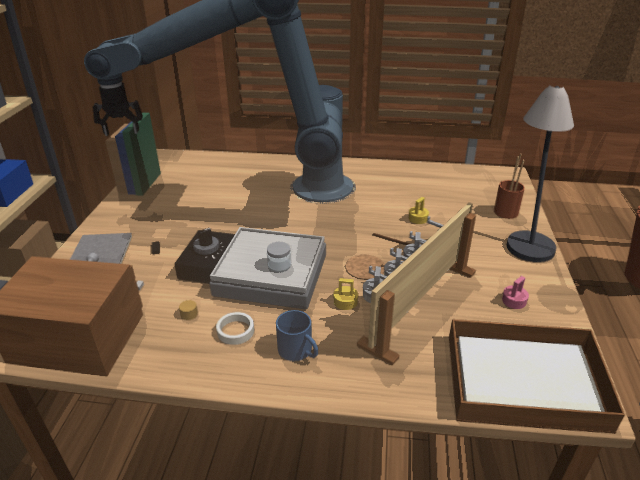

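View pics/top0.png

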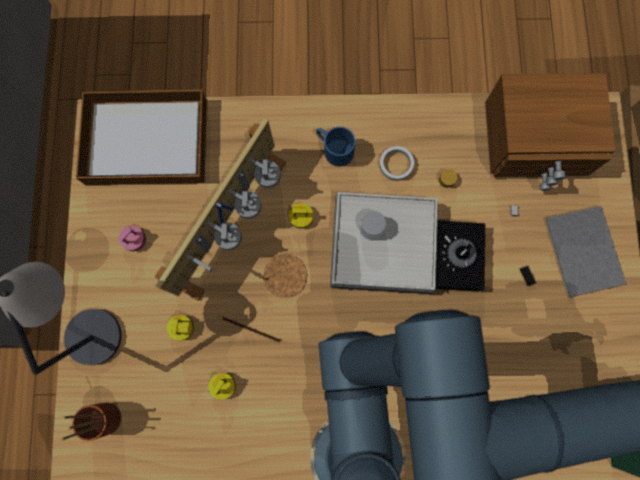

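The top view shows the rack running diagonally with three grey tins at about (267,173), (247,204) and (227,236). The peg at (200,263) is empty, the jar is at (372,224), the mat at (286,275) and the knob at (461,253). The yellow and pink tins are look-alikes. Next I'll zoom in.

Run:
```python
from h import *
im=cv2.imread('pics/top0.png')
a=cv2.resize(im[140:300,150:310],(600,600),interpolation=cv2.INTER_CUBIC) # 3.75x
cv2.imwrite('pics/c_rack.png',a)
b=cv2.resize(im[205:305,420:520],(600,600),interpolation=cv2.INTER_CUBIC) # 6x
cv2.imwrite('pics/c_knob.png',b)
# coarse
print('mat',onz('top',[286.2,275.2],0),onz('scene',[368,268.6],0))
print('tray',tri([('top',[382.1,242.8]),('scene',[272.9,255.2])]))
print('knob',tri([('top',[461.6,246.6]),('scene',[206.5,231.6])]))
print('peg',tri([('top',[233.4,214.8]),('scene',[407.3,244.3])]))
print('jar',onz('top',[367.7,229.9],66),onz('scene',[275.9,263.7],66))
print(onz('top',[372,224],123))
for u in [(267,173),(247,204),(227,236),(200,263)]: print(onz('top',u,165))
for u in [(267,173),(247,204),(227,236)]: print('bar',proj('top',[onz('top',u,165)]))
```

```text
mat [450.00947934 172.47303124   0.        ] [455.55165355 185.78028114   0.        ]
tray (array([516.84248058, -69.19763841,  68.97602842]), [np.float64(0.7909742615762837), np.float64(0.7909742615762034)])
knob (array([ 494.96551019, -254.5587009 ,  116.0224235 ]), [np.float64(0.7171278748420706), np.float64(0.7171278748420081)])
peg (array([568.09348825, 280.55867198, 169.56763442]), [np.float64(1.3073072584709955), np.float64(1.3073072584711627)])
jar [550.92277399 -35.4990211   66.        ] [549.04671337 -53.96128276  66.        ]
[552.233277   -42.10989146 123.        ]
[669.67500193 205.11231996 165.        ]
[594.74542569 251.34427016 165.        ]
[519.07410623 296.59985704 165.        ]
[456.84400317 357.30654857 165.        ]
bar [[267. 173.]]
bar [[247. 204.]]
bar [[227. 236.]]
```

View pics/c_rack.png

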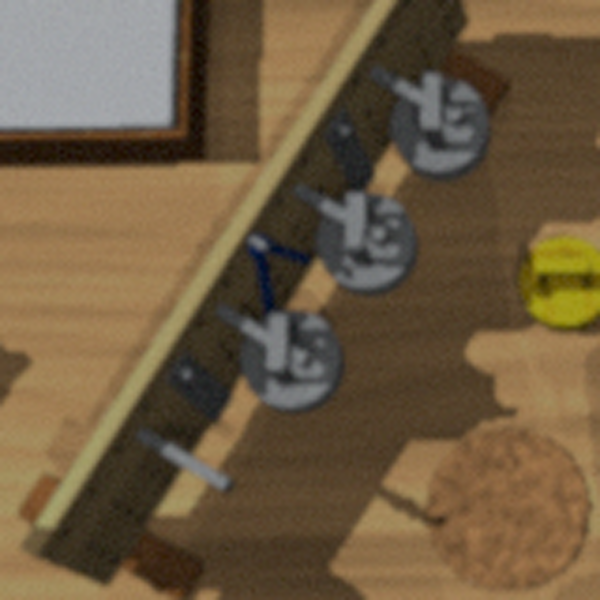

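View pics/c_knob.png

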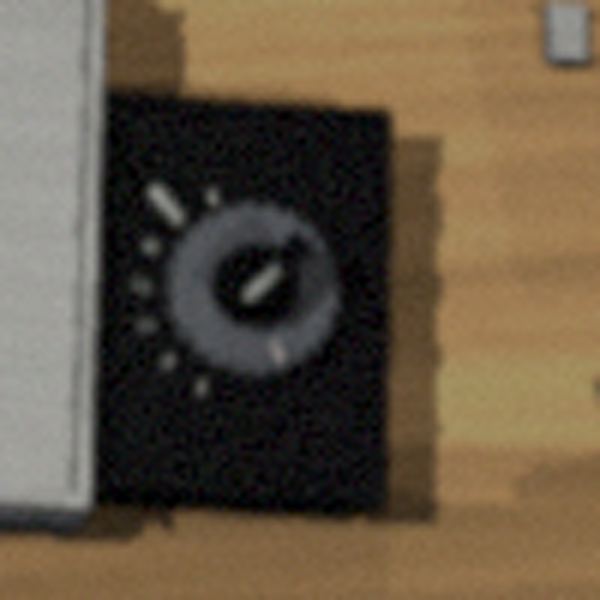

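The crops show the tin bails yawed on their pegs, and the speed pointer pointing down-left, at roughly 0.85 rad. I'll fit this by overlaying models.

```bash
cat > ov.py <<'E'
from h import *
def rz(a): return np.array([[np.cos(a),-np.sin(a),0],[np.sin(a),np.cos(a),0],[0,0,1]])
def circ(rad,z,n=40): t=np.linspace(0,2*np.pi,n); return np.c_[rad*np.cos(t),rad*np.sin(t),0*t+z]
def tinlines():
    L=[circ(32,28)]
    for z in (73,67): L.append(np.array([[6,18,z],[6,-18,z],[-6,-18,z],[-6,18,z],[6,18,z]]))
    return L
def panel(n,im,c,w,s,items):
    """items: (pos,yaw,lines,color)"""
    x0,y0=int(c[0]-w),int(c[1]-w)
    a=cv2.resize(im[y0:y0+2*w,x0:x0+2*w],None,fx=s,fy=s,interpolation=cv2.INTER_CUBIC)
    a=cv2.convertScaleAbs(a,alpha=1.5); b=a.copy()
    for p,y,L,col in items:
        for l in L:
            u=(proj(n,(rz(y)@l.T).T+p)-[x0-.5,y0-.5])*s
            cv2.polylines(b,[np.int32(u).reshape(-1,1,2)],False,col,1)
    return np.vstack([a,b])
E
python3 - <<'E'
from ov import *
t=cv2.imread('pics/top0.png');s=cv2.imread('pics/scene0.png')
yr=np.radians(58.7)
def rack(x,y,z,c=np.array([568.,280.6,0])): return c+rz(yr)@[x,y,0]+np.array([0,0,z])
P=[]
for y in (-135,-45,45):
    p=rack(0,y,98); peg=[(rack(0,y,165),yr,[np.array([[-22,0,0],[45,0,0]])],(0,0,255))]
    for n,im in(('top',t),('scene',s)):
        c=proj(n,[p+[0,0,40]])[0]
        P.append(panel(n,im,c,16 if n=='top' else 20,8 if n=='top' else 6.4,[(p,yr+.5,tinlines(),(0,255,0))]+peg))
for i in range(6): P[i]=cv2.resize(P[i],(133,266))
p=[P[i] for i in range(6)]
cv2.imwrite('pics/ov1.png',cv2.resize(np.hstack(p),(800,267*1)))
a=np.hstack([cv2.resize(q,(260,520)) for q in (P[0],P[2],P[4])])
# direct hi-res
Q=[]
for y in (-135,-45,45):
    pp=rack(0,y,98); peg=[(rack(0,y,165),yr,[np.array([[-22,0,0],[45,0,0]])],(0,0,255))]
    Q.append(cv2.resize(panel('top',t,proj('top',[pp+[0,0,40]])[0],17,8,[(pp,yr+.5,tinlines(),(0,255,0))]+peg),(266,532)))
cv2.imwrite('pics/ov1.png',np.hstack(Q))
print('img x dir',proj('top',[[500,200,100],[600,200,100]]))
E
```

```text
img x dir [[271.63837278 248.83689275]
 [271.7994195  208.7151786 ]]
```

View pics/ov1.png

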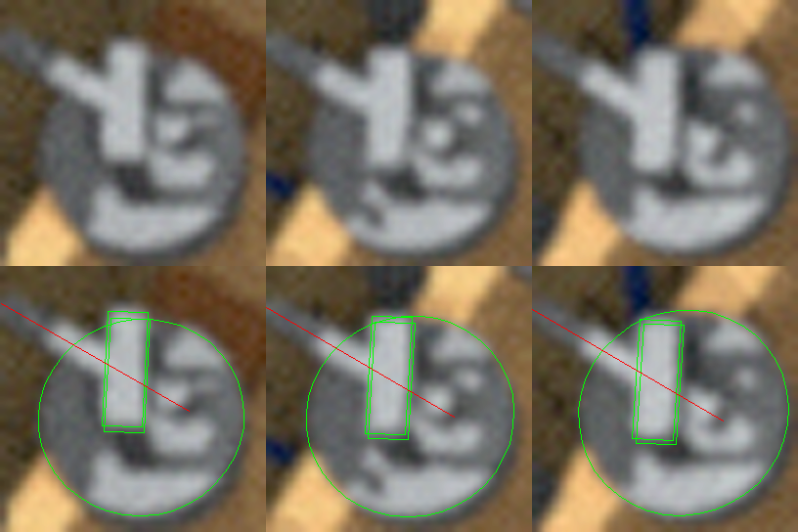

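The tin overlay fits well: rack yaw is about 58.7°, and the bails lie along world x. I'll turn the tool so its y axis lies along world x.

Request:
{"name": "carry_out", "arguments": {
  "travel": [
    [0, 0, 0],
    [0, 0, 0],
    [0, 0, 0],
    [0, 0, 0],
    [0, 0, 0],
    [0, 0, 0],
    [0, 0, 0],
    [0, 0, 0]
  ],
  "turn": [
    [0, 0, -1],
    [0, 0, -1],
    [0, 0, -1],
    [0, 0, -1],
    [0, 0, -1],
    [0, 0, -1],
    [0, 0, -1],
    [0, 0, -1]
  ],
  "hand": [1, 1, 1, 1, 1, 1, 1, 1]
}}

```text
t: 2.3
eef_pos: [162.0, -629.5, 229.9]
ee_rot: [-0.0, 0.773, 0.634, 0.0]
ft_force: [0.4, -1.3, 0.6]
width: 85.6
grasp_force: 0.0
```

Request:
{"name": "carry_out", "arguments": {
  "travel": [
    [0, 0, 0],
    [0, 0, 0],
    [0, 0, 0]
  ],
  "turn": [
    [0, 0, -1],
    [0, 0, -0.45],
    [0, 0, 0]
  ],
  "hand": [1, 1, 1]
}}

```text
t: 2.6
eef_pos: [162.0, -629.5, 229.9]
ee_rot: [-0.0, 0.707, 0.707, 0.0]
ft_force: [0.6, 0.0, -0.2]
width: 85.6
grasp_force: 0.0
```

```bash
cat >> ov.py <<'E'
def state():
    o=r.observe(); M=q2R(o['ee_rot'])
    print('t',round(o['t'],1),'pos',np.round(o['eef_pos'],1),'tx',np.round(M[:,0],3),'ty',np.round(M[:,1],3),'q',np.round(o['qpos'],2),'w',round(o['width'],1),'F',np.round(o['ft_force'],1),'g',round(o['grasp_force'],1)); return o,M
def to(p):
    o,M=state(); d=M.T@(np.array(p)-o['eef_pos'])/40; print('->',p,'share total',np.round(d,2)); return d
E
python3 - <<'E'
from ov import *
to([552,-42,230])
t=cv2.imread('pics/top0.png');s=cv2.imread('pics/scene0.png')
# jar, shaker, knob overlays
sh=np.array([517,-69.5,0]);ys=np.radians(-3)
box=lambda a,b,z:np.array([[a,b,z],[a,-b,z],[-a,-b,z],[-a,b,z],[a,b,z]])
print(lm('scene','jar',1))
A=panel('top',t,(372,235),55,3.6,[((552,-42,66),0,[circ(30,57)],(0,255,0)),(sh,ys,[box(110,120,66)],(0,0,255))])
k=np.array([495.,-254.6,0])
kl=[circ(35,75),circ(18,81),np.array([[-18,6,115],[-18,-6,115],[18,-6,115],[18,6,115],[-18,6,115]]),np.array([[-49,0,56],[-42,0,56]])]
Bp=panel('top',t,(462,253),25,8,[(k,-.85+ys,kl[:3],(0,255,0)),(k,-2.4+ys,kl[3:],(0,0,255))])
C=panel('scene',s,(207,245),25,8,[(k,-.85+ys,kl[:3],(0,255,0)),(k,-2.4+ys,kl[3:],(0,0,255))])
cv2.imwrite('pics/ov2.png',np.hstack([cv2.resize(x,(266,532)) for x in (A,Bp,C)]))
E
```

```text
t 2.6 pos [ 162.  -629.5  229.9] tx [-0.  1.  0.] ty [ 1.  0. -0.] q [-1.49  0.25  1.56 -0.    1.34 -1.49] w 85.6 F [ 0.6  0.  -0.2] g 0.0
-> [552, -42, 230] share total [14.69  9.75 -0.  ]
[(0.98, [275.9, 263.7])]
```

View pics/ov2.png

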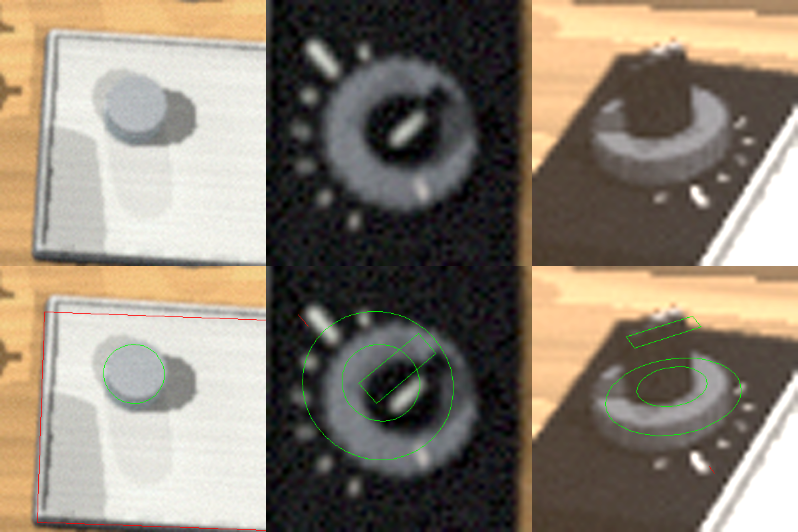

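Request:
{"name": "carry_out", "arguments": {
  "travel": [
    [0.98, 0.65, 0],
    [0.98, 0.65, 0],
    [0.98, 0.65, 0],
    [0.98, 0.65, 0],
    [0.98, 0.65, 0],
    [0.98, 0.65, 0],
    [0.98, 0.65, 0],
    [0.98, 0.65, 0]
  ],
  "turn": [
    [0, 0, 0],
    [0, 0, 0],
    [0, 0, 0],
    [0, 0, 0],
    [0, 0, 0],
    [0, 0, 0],
    [0, 0, 0],
    [0, 0, 0]
  ],
  "hand": [1, 1, 1, 1, 1, 1, 1, 1]
}}

```text
t: 3.45
eef_pos: [370.6, -314.2, 230.2]
ee_rot: [0.0, 0.708, 0.707, -0.0]
ft_force: [0.1, -1.0, -0.0]
width: 85.2
grasp_force: 0.0
```

Request:
{"name": "carry_out", "arguments": {
  "travel": [
    [0.98, 0.65, 0],
    [0.98, 0.65, 0],
    [0.98, 0.65, 0],
    [0.98, 0.65, 0],
    [0.98, 0.65, 0],
    [0, 0, 0],
    [0, 0, 0]
  ],
  "turn": [
    [0, 0, 0],
    [0, 0, 0],
    [0, 0, 0],
    [0, 0, 0],
    [0, 0, 0],
    [0, 0, 0],
    [0, 0, 0]
  ],
  "hand": [1, 1, 1, 1, 1, 1, 1]
}}

```text
t: 4.15
eef_pos: [500.0, -118.9, 229.9]
ee_rot: [0.0, 0.706, 0.708, -0.0]
ft_force: [-0.4, -0.6, -0.1]
width: 85.4
grasp_force: 0.0
```

Run:
```python
from ov import *
to([552,-42,106])
snap('scene','s1.png');snap('top','t1.png'); print(lm('scene','jar',1),lm('top','jar',2),proj('scene',[[552,-42,66]]))
```

```text
t 4.2 pos [ 500.  -118.9  229.9] tx [-0.002  1.    -0.   ] ty [ 1.     0.002 -0.   ] q [-0.45 -0.08  1.9  -0.    1.32 -0.46] w 85.4 F [-0.4 -0.6 -0.1] g 0.0
-> [552, -42, 106] share total [1.92 1.3  3.1 ]
[(0.93, [277.7, 260.1])] [(0.9, [368.2, 227.8])] [[280.15854638 264.70925364]]
```

Request:
{"name": "carry_out", "arguments": {
  "travel": [
    [0.96, 0.65, 0],
    [0.96, 0.65, 0],
    [0, 0, 0.8],
    [0, 0, 0.8],
    [0, 0, 0.8],
    [0, 0, 0.7],
    [0, 0, 0],
    [0, 0, 0]
  ],
  "turn": [
    [0, 0, 0],
    [0, 0, 0],
    [0, 0, 0],
    [0, 0, 0],
    [0, 0, 0],
    [0, 0, 0],
    [0, 0, 0],
    [0, 0, 0]
  ],
  "hand": [1, 1, 1, 1, 1, 1, 1, 1]
}}

```text
t: 5.15
eef_pos: [551.7, -43.8, 106.3]
ee_rot: [-0.0, 0.708, 0.707, -0.0]
ft_force: [0.3, 0.2, 0.3]
width: 85.3
grasp_force: 0.0
```

Request:
{"name": "carry_out", "arguments": {
  "travel": [
    [0, 0, 0],
    [0, 0, 0],
    [0, 0, 0],
    [0, 0, 0],
    [0, 0, 0],
    [0, 0, 0],
    [0, 0, 0],
    [0, 0, 0]
  ],
  "turn": [
    [0, 0, 0],
    [0, 0, 0],
    [0, 0, 0],
    [0, 0, 0],
    [0, 0, 0],
    [0, 0, 0],
    [0, 0, 0],
    [0, 0, 0]
  ],
  "hand": [-1, -1, -1, -1, -1, -1, -1, -1]
}}

```text
t: 5.95
eef_pos: [554.1, -43.8, 109.2]
ee_rot: [0.003, 0.707, 0.707, 0.001]
ft_force: [0.2, -1.3, 5.3]
width: 57.3
grasp_force: 62.9
```

Request:
{"name": "carry_out", "arguments": {
  "travel": [
    [0, 0, -0.4],
    [0, 0, -0.8],
    [0, 0, -0.8],
    [0, 0, 0]
  ],
  "turn": [
    [0, 0, 0],
    [0, 0, 0],
    [0, 0, 0],
    [0, 0, 0]
  ],
  "hand": [-1, -1, -1, -1]
}}

```text
t: 6.35
eef_pos: [554.9, -43.8, 192.0]
ee_rot: [0.005, 0.707, 0.707, 0.003]
ft_force: [0.8, -1.0, -1.0]
width: 56.7
grasp_force: 65.1
```

Run:
```python
from ov import *
print(onz('top',(286,275.5),4)); to([450,172,106])
```

```text
[448.65031524 172.68524436   4.        ]
t 6.3 pos [554.9 -43.8 192. ] tx [-0.001  1.    -0.003] ty [1.    0.001 0.011] q [-0.28  0.06  1.84  0.    1.23 -0.28] w 56.7 F [ 0.8 -1.  -1. ] g 65.1
-> [450, 172, 106] share total [ 5.4  -2.64  2.1 ]
```

Run:
```python
from ov import *
im=snap('scene','s2.png')[:,:,::-1]; c=proj('scene',[[555,-44,170]])[0]
print(c); x,y=map(int,c); cv2.imwrite('pics/c2.png',cv2.resize(im[y-40:y+50,x-60:x+60],(600,450),interpolation=cv2.INTER_CUBIC)); state()
```

```text
[277.12422637 232.3318441 ]
t 6.4 pos [553.4 -43.4 189. ] tx [-0.001  1.    -0.002] ty [1.    0.001 0.006] q [-0.28  0.06  1.84 -0.    1.23 -0.28] w 57.3 F [ 0.6  0.  -1.9] g 65.1
```

View pics/c2.png

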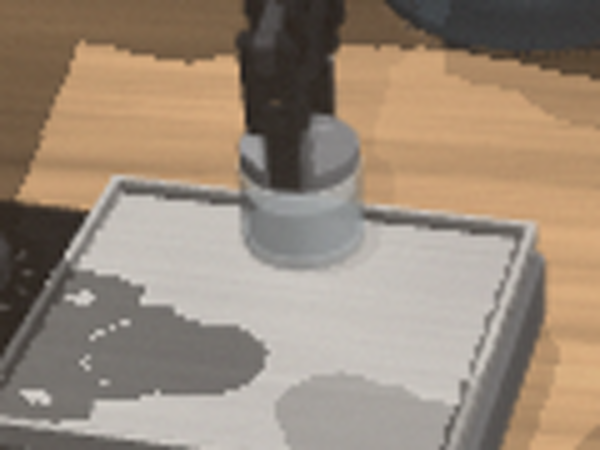

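The jar is held upright near its lid. I'll carry it to the mat.

Request:
{"name": "carry_out", "arguments": {
  "travel": [
    [0.9, -0.43, 0],
    [0.9, -0.43, 0],
    [0.9, -0.43, 0],
    [0.9, -0.43, 0],
    [0.9, -0.43, 0],
    [0.9, -0.43, 0],
    [0, 0, 0],
    [0, 0, 0]
  ],
  "turn": [
    [0, 0, 0],
    [0, 0, 0],
    [0, 0, 0],
    [0, 0, 0],
    [0, 0, 0],
    [0, 0, 0],
    [0, 0, 0],
    [0, 0, 0]
  ],
  "hand": [-1, -1, -1, -1, -1, -1, -1, -1]
}}

```text
t: 7.2
eef_pos: [447.1, 173.5, 184.4]
ee_rot: [-0.001, 0.706, 0.708, -0.001]
ft_force: [-0.5, -0.1, -2.3]
width: 56.8
grasp_force: 65.1
```

Run:
```python
from ov import *
to([449,172.5,49]); vision.camera('scene'); print(lm('scene','jar',2)); o=r.observe()['eef_pos']; print(proj('scene',[o-[0,0,43],o-[0,0,33],o-[0,0,53]]))
```

```text
t 7.2 pos [447.1 173.5 184.4] tx [-0.002  1.    -0.001] ty [ 1.     0.002 -0.002] q [ 0.13 -0.11  2.02 -0.    1.24  0.13] w 56.8 F [-0.5 -0.1 -2.3] g 65.1
-> [449, 172.5, 49] share total [-0.02  0.06  3.38]
[(0.91, [368.7, 222.5]), (0.58, [366.8, 267.5])]
[[365.52608782 224.20126873]
 [365.68383148 221.02958586]
 [365.36932269 227.34790452]]
```

Request:
{"name": "carry_out", "arguments": {
  "travel": [
    [0, 0, 0.8],
    [0, 0, 0.8],
    [0, 0, 0.8],
    [0, 0, 0.7],
    [0, 0, 0.1],
    [0, 0, 0],
    [0, 0, 0]
  ],
  "turn": [
    [0, 0, 0],
    [0, 0, 0],
    [0, 0, 0],
    [0, 0, 0],
    [0, 0, 0],
    [0, 0, 0],
    [0, 0, 0]
  ],
  "hand": [-1, -1, -1, -1, -1, -1, -1]
}}

```text
t: 8.0
eef_pos: [449.9, 172.8, 59.4]
ee_rot: [0.001, 0.707, 0.707, 0.001]
ft_force: [0.7, -0.3, -2.9]
width: 57.3
grasp_force: 65.2
```

Request:
{"name": "carry_out", "arguments": {
  "travel": [
    [0, 0, 0.08],
    [0, 0, 0.08],
    [0, 0, 0]
  ],
  "turn": [
    [0, 0, 0],
    [0, 0, 0],
    [0, 0, 0]
  ],
  "hand": [-1, -1, -1]
}}

```text
t: 8.3
eef_pos: [448.4, 173.1, 51.6]
ee_rot: [0.0, 0.707, 0.707, 0.0]
ft_force: [0.3, 0.1, -2.6]
width: 57.2
grasp_force: 65.2
```

Request:
{"name": "carry_out", "arguments": {
  "travel": [
    [0, 0, 0.05],
    [0, 0, 0.05],
    [0, 0, 0]
  ],
  "turn": [
    [0, 0, 0],
    [0, 0, 0],
    [0, 0, 0]
  ],
  "hand": [-1, -1, -1]
}}

```text
t: 8.6
eef_pos: [448.5, 173.1, 47.5]
ee_rot: [0.0, 0.707, 0.707, 0.0]
ft_force: [-0.1, 0.4, -2.4]
width: 57.2
grasp_force: 65.3
```

Request:
{"name": "carry_out", "arguments": {
  "travel": [
    [0, 0, 0.05],
    [0, 0, 0]
  ],
  "turn": [
    [0, 0, 0],
    [0, 0, 0]
  ],
  "hand": [-1, -1]
}}

```text
t: 8.8
eef_pos: [448.6, 173.2, 47.3]
ee_rot: [-0.0, 0.707, 0.707, -0.001]
ft_force: [-8.4, -1.8, 16.2]
width: 57.3
grasp_force: 67.1
```

Request:
{"name": "carry_out", "arguments": {
  "travel": [
    [0, 0, 0],
    [0, 0, 0],
    [0, 0, 0],
    [0, 0, -0.5],
    [0, 0, -1],
    [0, 0, -1],
    [0, 0, -1],
    [0, 0, -1]
  ],
  "turn": [
    [0, 0, 0],
    [0, 0, 0],
    [0, 0, 0],
    [0, 0, 0],
    [0, 0, 0],
    [0, 0, 0],
    [0, 0, 0],
    [0, 0, 0]
  ],
  "hand": [1, 1, 1, 1, 1, 1, 1, 1]
}}

```text
t: 9.6
eef_pos: [448.1, 173.0, 226.9]
ee_rot: [-0.0, 0.707, 0.707, -0.0]
ft_force: [0.9, 0.1, -0.3]
width: 84.8
grasp_force: 0.0
```

Request:
{"name": "carry_out", "arguments": {
  "travel": [
    [0.8, 0.5, -0.2],
    [0.8, 0.5, -0.2],
    [0.8, 0.5, 0],
    [0.8, 0.5, 0],
    [0, 0, 0],
    [0, 0, 0]
  ],
  "turn": [
    [0, 0, 0],
    [0, 0, 0],
    [0, 0, 0],
    [0, 0, 0],
    [0, 0, 0],
    [0, 0, 0]
  ],
  "hand": [0.41, 0.41, 0.41, 0.41, 0.41, 0.41]
}}

```text
t: 10.2
eef_pos: [528.1, 301.3, 240.6]
ee_rot: [-0.0, 0.707, 0.708, -0.001]
ft_force: [-0.7, 1.0, -0.3]
width: 60.4
grasp_force: 0.0
```

Run:
```python
from ov import *
to([529.5,304,157]); vision.camera('scene'); print(lm('scene','jar',2),proj('scene',[[449,172.5,4]]))
```

```text
t 10.2 pos [528.1 301.3 240.6] tx [-0.001  1.    -0.001] ty [ 1.     0.001 -0.001] q [ 0.33  0.14  1.66 -0.    1.34  0.33] w 60.4 F [-0.7  1.  -0.3] g 0.0
-> [529.5, 304, 157] share total [0.07 0.04 2.09]
[(0.85, [361.2, 263.6])] [[363.44736143 265.7046877 ]]
```

Request:
{"name": "carry_out", "arguments": {
  "travel": [
    [0.07, 0.04, 0.5],
    [0, 0, 0.5],
    [0, 0, 0.5],
    [0, 0, 0.59],
    [0, 0, 0],
    [0, 0, 0]
  ],
  "turn": [
    [0, 0, 0],
    [0, 0, 0],
    [0, 0, 0],
    [0, 0, 0],
    [0, 0, 0],
    [0, 0, 0]
  ],
  "hand": [0.41, 0.41, 0.41, 0.41, 0.41, 0.41]
}}

```text
t: 10.9
eef_pos: [529.7, 303.2, 158.4]
ee_rot: [-0.0, 0.707, 0.707, -0.0]
ft_force: [0.6, -0.6, -0.6]
width: 60.5
grasp_force: 0.0
```

Request:
{"name": "carry_out", "arguments": {
  "travel": [
    [0, 0, 0],
    [0, 0, 0],
    [0, 0, 0],
    [0, 0, 0],
    [0, 0, 0],
    [0, 0, 0]
  ],
  "turn": [
    [0, 0, 0],
    [0, 0, 0],
    [0, 0, 0],
    [0, 0, 0],
    [0, 0, 0],
    [0, 0, 0]
  ],
  "hand": [-1, -1, -1, -1, -1, -1]
}}

```text
t: 11.5
eef_pos: [531.0, 304.1, 160.3]
ee_rot: [0.001, 0.707, 0.707, 0.001]
ft_force: [-1.4, -1.1, 6.5]
width: 33.9
grasp_force: 59.9
```

Request:
{"name": "carry_out", "arguments": {
  "travel": [
    [0, 0, -0.3],
    [0, 0, -0.35],
    [0, 0, 0],
    [0, 0, 0]
  ],
  "turn": [
    [0, 0, 0],
    [0, 0, 0],
    [0, 0, 0],
    [0, 0, 0]
  ],
  "hand": [-1, -1, -1, -1]
}}

```text
t: 11.9
eef_pos: [530.2, 304.0, 184.6]
ee_rot: [0.0, 0.707, 0.707, 0.001]
ft_force: [-0.4, -0.4, -2.7]
width: 34.0
grasp_force: 60.1
```

Run:
```python
from ov import *
o,_=state()
im=snap('scene','s3.png')[:,:,::-1]; x,y=map(int,proj('scene',[o['eef_pos']-[0,0,30]])[0])
cv2.imwrite('pics/c3.png',cv2.resize(im[y-40:y+40,x-50:x+50],(600,480),interpolation=cv2.INTER_CUBIC))
```

```text
t 11.9 pos [530.2 304.  184.6] tx [-0.  1.  0.] ty [1.    0.    0.001] q [0.34 0.2  1.7  0.   1.24 0.33] w 34.0 F [-0.4 -0.4 -2.7] g 60.1
```

View pics/c3.png

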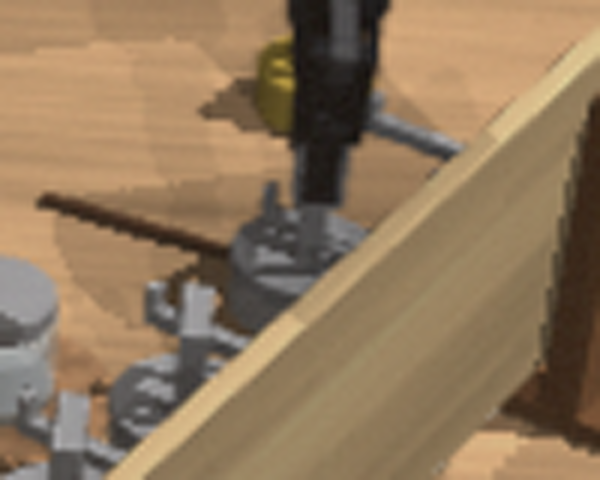

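Request:
{"name": "carry_out", "arguments": {
  "travel": [
    [-0.42, -0.26, 0],
    [-0.85, -0.52, 0],
    [-0.85, -0.52, 0],
    [-0.95, 0.1, 0],
    [-0.95, 0.1, 0],
    [-0.95, 0.1, 0],
    [-0.95, 0.1, 0],
    [-0.95, 0.1, 0]
  ],
  "turn": [
    [0, 0, 0],
    [0, 0, 0],
    [0, 0, 0],
    [0, 0, 0],
    [0, 0, 0],
    [0, 0, 0],
    [0, 0, 0],
    [0, 0, 0]
  ],
  "hand": [-1, -1, -1, -1, -1, -1, -1, -1]
}}

```text
t: 12.75
eef_pos: [497.5, 27.6, 183.3]
ee_rot: [-0.0, 0.707, 0.707, -0.0]
ft_force: [1.5, -0.2, -1.5]
width: 33.5
grasp_force: 60.3
```

Request:
{"name": "carry_out", "arguments": {
  "travel": [
    [-0.95, 0.1, 0],
    [-0.95, 0.1, 0],
    [-0.95, 0.1, 0],
    [-0.95, 0.1, 0],
    [0, 0, 0],
    [0, 0, 0]
  ],
  "turn": [
    [0, 0, 0],
    [0, 0, 0],
    [0, 0, 0],
    [0, 0, 0],
    [0, 0, 0],
    [0, 0, 0]
  ],
  "hand": [-1, -1, -1, -1, -1, -1]
}}

```text
t: 13.35
eef_pos: [513.6, -123.3, 183.1]
ee_rot: [-0.001, 0.708, 0.707, -0.0]
ft_force: [-0.3, 0.8, -1.6]
width: 34.4
grasp_force: 60.3
```

Run:
```python
from ov import *
o,_=state(); to([513,-141,127.5]); vision.camera('scene'); p=o['eef_pos']-[0,0,61.5]; print(lm('scene','tin1',6),proj('scene',[p,p-[0,0,10]]))
```

```text
t 13.3 pos [ 513.6 -123.3  183.1] tx [0.001 1.    0.001] ty [ 1.    -0.001 -0.001] q [-0.45  0.01  1.91  0.    1.23 -0.45] w 34.4 F [-0.3  0.8 -1.6] g 60.3
t 13.3 pos [ 513.6 -123.3  183.1] tx [0.001 1.    0.001] ty [ 1.    -0.001 -0.001] q [-0.45  0.01  1.91  0.    1.23 -0.45] w 34.4 F [-0.3  0.8 -1.6] g 60.3
-> [513, -141, 127.5] share total [-0.44 -0.01  1.39]
[(0.86, [252.3, 236.7]), (0.72, [343.2, 301.7]), (0.65, [514.9, 302.5]), (0.61, [375.2, 293.1]), (0.53, [397.2, 274.6]), (0.26, [205.0, 232.1])] [[251.63648902 236.92441928]
 [251.93381504 240.03924268]]
```

Tin pose as expected; lower it.

Request:
{"name": "carry_out", "arguments": {
  "travel": [
    [-0.44, 0, 0],
    [0, 0, 0.6],
    [0, 0, 0.6],
    [0, 0, 0.05],
    [0, 0, 0.05],
    [0, 0, 0]
  ],
  "turn": [
    [0, 0, 0],
    [0, 0, 0],
    [0, 0, 0],
    [0, 0, 0],
    [0, 0, 0],
    [0, 0, 0]
  ],
  "hand": [-1, -1, -1, -1, -1, -1]
}}

```text
t: 14.05
eef_pos: [514.8, -140.2, 132.9]
ee_rot: [0.001, 0.707, 0.708, 0.0]
ft_force: [0.7, 1.0, -2.3]
width: 33.5
grasp_force: 60.4
```

Request:
{"name": "carry_out", "arguments": {
  "travel": [
    [0, 0, 0.05],
    [0, 0, 0.04],
    [0, 0, 0]
  ],
  "turn": [
    [0, 0, 0],
    [0, 0, 0],
    [0, 0, 0]
  ],
  "hand": [-1, -1, -1]
}}

```text
t: 14.35
eef_pos: [514.3, -140.6, 128.6]
ee_rot: [0.0, 0.707, 0.707, 0.0]
ft_force: [0.0, -0.2, -1.9]
width: 33.9
grasp_force: 60.4
```

Request:
{"name": "carry_out", "arguments": {
  "travel": [
    [0, 0, 0.04],
    [0, 0, 0.03],
    [0, 0, 0]
  ],
  "turn": [
    [0, 0, 0],
    [0, 0, 0],
    [0, 0, 0]
  ],
  "hand": [-1, -1, -1]
}}

```text
t: 14.65
eef_pos: [514.6, -140.8, 128.4]
ee_rot: [0.0, 0.707, 0.707, -0.0]
ft_force: [-7.3, 3.7, 14.8]
width: 33.1
grasp_force: 61.9
```

Request:
{"name": "carry_out", "arguments": {
  "travel": [
    [0, 0, 0.03],
    [0, 0, 0]
  ],
  "turn": [
    [0, 0, 0],
    [0, 0, 0]
  ],
  "hand": [-1, -1]
}}

```text
t: 14.85
eef_pos: [514.8, -140.9, 128.4]
ee_rot: [-0.0, 0.707, 0.707, -0.0]
ft_force: [-10.3, 5.4, 21.5]
width: 33.7
grasp_force: 62.6
```

Request:
{"name": "carry_out", "arguments": {
  "travel": [
    [0, 0, 0],
    [0, 0, 0],
    [0, 0, 0],
    [0, 0, -0.4],
    [0, 0, -0.8],
    [0, 0, -0.8],
    [0, 0, -0.8],
    [0, 0, 0]
  ],
  "turn": [
    [0, 0, 0],
    [0, 0, 0],
    [0, 0, 0],
    [0, 0, 0],
    [0, 0, 0],
    [0, 0, 0],
    [0, 0, 0],
    [0, 0, 0]
  ],
  "hand": [0.41, 0.41, 0.41, 0.41, 0.41, 0.41, 0.41, 0.41]
}}

```text
t: 15.65
eef_pos: [516.6, -141.8, 241.5]
ee_rot: [0.005, 0.707, 0.707, 0.001]
ft_force: [0.6, -1.0, 0.3]
width: 60.4
grasp_force: 0.0
```

Request:
{"name": "carry_out", "arguments": {
  "travel": [
    [0.95, 0.22, 0],
    [0.95, 0.22, 0],
    [0.95, 0.22, 0],
    [0.95, 0.22, 0],
    [0.95, 0.22, 0],
    [0.95, 0.22, 0],
    [0.95, 0.22, 0],
    [0.95, 0.22, 0]
  ],
  "turn": [
    [0, 0, 0],
    [0, 0, 0],
    [0, 0, 0],
    [0, 0, 0],
    [0, 0, 0],
    [0, 0, 0],
    [0, 0, 0],
    [0, 0, 0]
  ],
  "hand": [0.41, 0.41, 0.41, 0.41, 0.41, 0.41, 0.41, 0.41]
}}

```text
t: 16.45
eef_pos: [584.0, 165.0, 234.8]
ee_rot: [-0.001, 0.707, 0.707, -0.001]
ft_force: [-0.5, -0.8, -0.1]
width: 60.2
grasp_force: 0.0
```

Request:
{"name": "carry_out", "arguments": {
  "travel": [
    [0.95, 0.22, 0],
    [0.95, 0.22, 0],
    [0, 0, 0],
    [0, 0, 0]
  ],
  "turn": [
    [0, 0, 0],
    [0, 0, 0],
    [0, 0, 0],
    [0, 0, 0]
  ],
  "hand": [0.41, 0.41, 0.41, 0.41]
}}

```text
t: 16.85
eef_pos: [601.4, 239.9, 234.6]
ee_rot: [-0.001, 0.706, 0.708, -0.001]
ft_force: [0.2, -0.9, 0.4]
width: 60.3
grasp_force: 0.0
```

Run:
```python
from ov import *
to([606.4,257.2,157.5])
```

```text
t 16.9 pos [601.4 239.9 234.6] tx [-0.002  1.    -0.001] ty [ 1.     0.002 -0.002] q [ 0.2   0.24  1.56 -0.    1.35  0.2 ] w 60.3 F [ 0.2 -0.9  0.4] g 0.0
-> [606.4, 257.2, 157.5] share total [0.43 0.13 1.93]
```

Request:
{"name": "carry_out", "arguments": {
  "travel": [
    [0.43, 0.12, 0],
    [0, 0, 0.5],
    [0, 0, 0.5],
    [0, 0, 0.5],
    [0, 0, 0.43],
    [0, 0, 0],
    [0, 0, 0]
  ],
  "turn": [
    [0, 0, 0],
    [0, 0, 0],
    [0, 0, 0],
    [0, 0, 0],
    [0, 0, 0],
    [0, 0, 0],
    [0, 0, 0]
  ],
  "hand": [0.41, 0.41, 0.41, 0.41, 0.41, 0.41, 0.41]
}}

```text
t: 17.55
eef_pos: [606.9, 256.5, 159.1]
ee_rot: [-0.0, 0.707, 0.707, -0.0]
ft_force: [0.4, 0.2, 0.2]
width: 60.3
grasp_force: 0.0
```

Request:
{"name": "carry_out", "arguments": {
  "travel": [
    [0, 0, 0],
    [0, 0, 0],
    [0, 0, 0],
    [0, 0, 0],
    [0, 0, 0],
    [0, 0, 0]
  ],
  "turn": [
    [0, 0, 0],
    [0, 0, 0],
    [0, 0, 0],
    [0, 0, 0],
    [0, 0, 0],
    [0, 0, 0]
  ],
  "hand": [-1, -1, -1, -1, -1, -1]
}}

```text
t: 18.15
eef_pos: [607.8, 257.0, 161.2]
ee_rot: [0.001, 0.707, 0.707, 0.001]
ft_force: [-0.8, 0.1, 6.6]
width: 33.5
grasp_force: 59.9
```

Request:
{"name": "carry_out", "arguments": {
  "travel": [
    [0, 0, -0.3],
    [0, 0, -0.35],
    [0, 0, 0],
    [0, 0, 0]
  ],
  "turn": [
    [0, 0, 0],
    [0, 0, 0],
    [0, 0, 0],
    [0, 0, 0]
  ],
  "hand": [-1, -1, -1, -1]
}}

```text
t: 18.55
eef_pos: [607.0, 256.8, 185.8]
ee_rot: [0.0, 0.707, 0.707, 0.0]
ft_force: [-0.8, -0.6, -0.3]
width: 33.7
grasp_force: 60.0
```

Request:
{"name": "carry_out", "arguments": {
  "travel": [
    [-0.42, -0.26, 0],
    [-0.85, -0.52, 0],
    [-0.85, -0.52, 0],
    [-0.95, -0.15, 0],
    [-0.95, -0.15, 0],
    [-0.95, -0.15, 0],
    [-0.95, -0.15, 0],
    [-0.95, -0.15, 0]
  ],
  "turn": [
    [0, 0, 0],
    [0, 0, 0],
    [0, 0, 0],
    [0, 0, 0],
    [0, 0, 0],
    [0, 0, 0],
    [0, 0, 0],
    [0, 0, 0]
  ],
  "hand": [-1, -1, -1, -1, -1, -1, -1, -1]
}}

```text
t: 19.35
eef_pos: [523.9, -19.5, 184.5]
ee_rot: [-0.0, 0.707, 0.707, -0.0]
ft_force: [0.8, 0.4, -1.4]
width: 33.8
grasp_force: 60.2
```

Request:
{"name": "carry_out", "arguments": {
  "travel": [
    [-0.6, -0.1, 0],
    [0, 0, 0],
    [0, 0, 0]
  ],
  "turn": [
    [0, 0, 0],
    [0, 0, 0],
    [0, 0, 0]
  ],
  "hand": [-1, -1, -1]
}}

```text
t: 19.65
eef_pos: [520.5, -42.2, 184.6]
ee_rot: [-0.001, 0.707, 0.707, -0.0]
ft_force: [-0.3, 0.4, -1.9]
width: 33.3
grasp_force: 60.2
```

Run:
```python
from ov import *
o,_=state(); to([517,-68,129]); vision.camera('scene'); p=o['eef_pos']-[0,0,63]; print(lm('scene','tin1',6),proj('scene',[p,[514.6,-140.8,66]]))
```

```text
t 19.6 pos [520.5 -42.2 184.6] tx [0.001 1.    0.001] ty [ 1.    -0.001 -0.001] q [-0.3  -0.01  1.92  0.    1.23 -0.3 ] w 33.3 F [-0.3  0.4 -1.9] g 60.2
t 19.6 pos [520.5 -42.2 184.6] tx [0.001 1.    0.001] ty [ 1.    -0.001 -0.001] q [-0.3  -0.01  1.92  0.    1.23 -0.3 ] w 33.3 F [-0.3  0.4 -1.9] g 60.2
-> [517, -68, 129] share total [-0.64 -0.09  1.39]
[(0.93, [418.0, 219.5]), (0.92, [286.7, 240.3]), (0.89, [512.3, 303.2]), (0.79, [247.6, 251.9]), (0.77, [373.0, 295.8])] [[281.3020015  240.47979563]
 [246.86842078 253.69356337]]
```

Request:
{"name": "carry_out", "arguments": {
  "travel": [
    [-0.63, -0.09, 0],
    [0, 0, 0.6],
    [0, 0, 0.6],
    [0, 0, 0.08],
    [0, 0, 0.05],
    [0, 0, 0]
  ],
  "turn": [
    [0, 0, 0],
    [0, 0, 0],
    [0, 0, 0],
    [0, 0, 0],
    [0, 0, 0],
    [0, 0, 0]
  ],
  "hand": [-1, -1, -1, -1, -1, -1]
}}

```text
t: 20.35
eef_pos: [518.0, -67.0, 132.8]
ee_rot: [0.001, 0.707, 0.708, 0.0]
ft_force: [-0.0, -0.6, -1.8]
width: 33.6
grasp_force: 60.2
```

Request:
{"name": "carry_out", "arguments": {
  "travel": [
    [0, 0, 0.04],
    [0, 0, 0.03],
    [0, 0, 0]
  ],
  "turn": [
    [0, 0, 0],
    [0, 0, 0],
    [0, 0, 0]
  ],
  "hand": [-1, -1, -1]
}}

```text
t: 20.65
eef_pos: [517.5, -67.4, 129.5]
ee_rot: [0.0, 0.707, 0.707, 0.0]
ft_force: [0.6, -0.5, -1.7]
width: 33.4
grasp_force: 60.2
```

Request:
{"name": "carry_out", "arguments": {
  "travel": [
    [0, 0, 0.03],
    [0, 0, 0]
  ],
  "turn": [
    [0, 0, 0],
    [0, 0, 0]
  ],
  "hand": [-1, -1]
}}

```text
t: 20.85
eef_pos: [517.7, -67.5, 129.3]
ee_rot: [0.0, 0.707, 0.707, 0.0]
ft_force: [-3.5, 1.4, 5.6]
width: 33.4
grasp_force: 60.9
```

Request:
{"name": "carry_out", "arguments": {
  "travel": [
    [0, 0, 0],
    [0, 0, 0],
    [0, 0, 0],
    [0, 0, -0.4],
    [0, 0, -0.8],
    [0, 0, -0.8],
    [0, 0, -0.8],
    [0, 0, 0]
  ],
  "turn": [
    [0, 0, 0],
    [0, 0, 0],
    [0, 0, 0],
    [0, 0, 0],
    [0, 0, 0],
    [0, 0, 0],
    [0, 0, 0],
    [0, 0, 0]
  ],
  "hand": [0.41, 0.41, 0.41, 0.41, 0.41, 0.41, 0.41, 0.41]
}}

```text
t: 21.65
eef_pos: [520.0, -68.3, 245.4]
ee_rot: [0.005, 0.707, 0.707, 0.002]
ft_force: [0.1, 0.2, 1.0]
width: 60.4
grasp_force: 0.0
```

Request:
{"name": "carry_out", "arguments": {
  "travel": [
    [0.85, 0.51, 0],
    [0.85, 0.51, 0],
    [0.85, 0.51, 0],
    [0.85, 0.51, 0],
    [0.85, 0.51, 0],
    [0.85, 0.51, 0],
    [0.85, 0.51, 0],
    [0, 0, 0]
  ],
  "turn": [
    [0, 0, 0],
    [0, 0, 0],
    [0, 0, 0],
    [0, 0, 0],
    [0, 0, 0],
    [0, 0, 0],
    [0, 0, 0],
    [0, 0, 0]
  ],
  "hand": [0.41, 0.41, 0.41, 0.41, 0.41, 0.41, 0.41, 0.41]
}}

```text
t: 22.45
eef_pos: [660.6, 174.3, 237.9]
ee_rot: [-0.001, 0.706, 0.709, -0.0]
ft_force: [-0.4, -0.0, -0.2]
width: 60.2
grasp_force: 0.0
```

Run:
```python
from ov import *
to([683.3,210.5,158])
```

```text
t 22.4 pos [660.6 174.3 237.9] tx [-0.004  1.     0.001] ty [ 1.     0.004 -0.002] q [0.09 0.32 1.46 0.   1.37 0.09] w 60.2 F [-0.4 -0.  -0.2] g 0.0
-> [683.3, 210.5, 158] share total [0.9  0.57 2.  ]
```

Request:
{"name": "carry_out", "arguments": {
  "travel": [
    [0.9, 0.56, 0],
    [0, 0, 0.5],
    [0, 0, 0.5],
    [0, 0, 0.5],
    [0, 0, 0.5],
    [0, 0, 0],
    [0, 0, 0]
  ],
  "turn": [
    [0, 0, 0],
    [0, 0, 0],
    [0, 0, 0],
    [0, 0, 0],
    [0, 0, 0],
    [0, 0, 0],
    [0, 0, 0]
  ],
  "hand": [0.41, 0.41, 0.41, 0.41, 0.41, 0.41, 0.41]
}}

```text
t: 23.15
eef_pos: [681.9, 206.2, 159.3]
ee_rot: [-0.0, 0.707, 0.707, -0.001]
ft_force: [0.3, -0.4, 0.0]
width: 60.4
grasp_force: 0.0
```

Request:
{"name": "carry_out", "arguments": {
  "travel": [
    [0, 0, 0],
    [0, 0, 0],
    [0, 0, 0],
    [0, 0, 0],
    [0, 0, 0],
    [0, 0, 0]
  ],
  "turn": [
    [0, 0, 0],
    [0, 0, 0],
    [0, 0, 0],
    [0, 0, 0],
    [0, 0, 0],
    [0, 0, 0]
  ],
  "hand": [-1, -1, -1, -1, -1, -1]
}}

```text
t: 23.75
eef_pos: [683.5, 206.8, 162.2]
ee_rot: [0.001, 0.707, 0.707, 0.001]
ft_force: [-0.5, -0.9, 6.1]
width: 33.6
grasp_force: 59.9
```

Request:
{"name": "carry_out", "arguments": {
  "travel": [
    [0, 0, -0.3],
    [0, 0, -0.35],
    [0, 0, 0],
    [0, 0, 0]
  ],
  "turn": [
    [0, 0, 0],
    [0, 0, 0],
    [0, 0, 0],
    [0, 0, 0]
  ],
  "hand": [-1, -1, -1, -1]
}}

```text
t: 24.15
eef_pos: [682.6, 206.8, 186.6]
ee_rot: [0.0, 0.707, 0.707, 0.0]
ft_force: [0.5, -0.1, -1.1]
width: 33.4
grasp_force: 59.9
```

Request:
{"name": "carry_out", "arguments": {
  "travel": [
    [-0.42, -0.26, 0],
    [-0.85, -0.52, 0],
    [-0.85, -0.52, 0],
    [-0.7, -0.65, 0],
    [-0.7, -0.65, 0],
    [-0.7, -0.65, 0],
    [0, 0, 0],
    [0, 0, 0]
  ],
  "turn": [
    [0, 0, 0],
    [0, 0, 0],
    [0, 0, 0],
    [0, 0, 0],
    [0, 0, 0],
    [0, 0, 0],
    [0, 0, 0],
    [0, 0, 0]
  ],
  "hand": [-1, -1, -1, -1, -1, -1, -1, -1]
}}

```text
t: 24.95
eef_pos: [552.0, 37.5, 185.6]
ee_rot: [-0.0, 0.707, 0.707, -0.0]
ft_force: [0.1, 0.5, -1.0]
width: 33.6
grasp_force: 60.2
```

Run:
```python
from ov import *
o,_=state(); to([521,3,129]); vision.camera('scene'); p=o['eef_pos']-[0,-3,63]; print(lm('scene','tin1',8),proj('scene',[p,[514.6,-140.8,66],[517.6,-67.4,66]]))
```

```text
t 24.9 pos [552.   37.5 185.6] tx [0.001 1.    0.   ] ty [ 1.    -0.001 -0.   ] q [-0.14  0.06  1.84  0.    1.23 -0.14] w 33.6 F [ 0.1  0.5 -1. ] g 60.2
t 24.9 pos [552.   37.5 185.6] tx [0.001 1.    0.   ] ty [ 1.    -0.001 -0.   ] q [-0.14  0.06  1.84  0.    1.23 -0.14] w 33.6 F [ 0.1  0.5 -1. ] g 60.2
-> [521, 3, 129] share total [-0.86 -0.77  1.41]
[(0.97, [309.2, 247.3]), (0.91, [514.9, 301.2]), (0.89, [245.3, 252.7]), (0.71, [414.4, 217.6]), (0.63, [276.2, 254.8]), (0.63, [343.7, 300.0]), (0.59, [154.4, 250.0]), (0.51, [235.4, 334.6])] [[310.97469332 249.34964482]
 [246.86842078 253.69356337]
 [273.26938768 256.28429486]]
```

Request:
{"name": "carry_out", "arguments": {
  "travel": [
    [-0.86, -0.77, 0],
    [0, 0, 0],
    [0, 0, 0.6],
    [0, 0, 0.6],
    [0, 0, 0.08],
    [0, 0, 0.04],
    [0, 0, 0]
  ],
  "turn": [
    [0, 0, 0],
    [0, 0, 0],
    [0, 0, 0],
    [0, 0, 0],
    [0, 0, 0],
    [0, 0, 0],
    [0, 0, 0]
  ],
  "hand": [-1, -1, -1, -1, -1, -1, -1]
}}

```text
t: 25.75
eef_pos: [522.7, 3.7, 134.1]
ee_rot: [0.001, 0.707, 0.708, 0.0]
ft_force: [0.5, 0.3, 0.3]
width: 33.4
grasp_force: 60.4
```

Request:
{"name": "carry_out", "arguments": {
  "travel": [
    [0, 0, 0.04],
    [0, 0, 0.03],
    [0, 0, 0]
  ],
  "turn": [
    [0, 0, 0],
    [0, 0, 0],
    [0, 0, 0]
  ],
  "hand": [-1, -1, -1]
}}

```text
t: 26.05
eef_pos: [521.9, 3.4, 130.7]
ee_rot: [0.0, 0.707, 0.707, 0.0]
ft_force: [-0.1, 0.4, -1.0]
width: 33.3
grasp_force: 60.4
```

Request:
{"name": "carry_out", "arguments": {
  "travel": [
    [0, 0, 0.03],
    [0, 0, 0]
  ],
  "turn": [
    [0, 0, 0],
    [0, 0, 0]
  ],
  "hand": [-1, -1]
}}

```text
t: 26.25
eef_pos: [522.0, 3.3, 130.2]
ee_rot: [0.0, 0.707, 0.707, 0.0]
ft_force: [-2.0, 0.3, 4.8]
width: 33.3
grasp_force: 61.0
```

Request:
{"name": "carry_out", "arguments": {
  "travel": [
    [0, 0, 0],
    [0, 0, 0],
    [0, 0, 0],
    [0, 0, -0.4],
    [0, 0, -0.8],
    [0, 0, -0.8],
    [0, 0, -0.8],
    [0, 0, 0]
  ],
  "turn": [
    [0, 0, 0],
    [0, 0, 0],
    [0, 0, 0],
    [0, 0, 0],
    [0, 0, 0],
    [0, 0, 0],
    [0, 0, 0],
    [0, 0, 0]
  ],
  "hand": [0.41, 0.41, 0.41, 0.41, 0.41, 0.41, 0.41, 0.41]
}}

```text
t: 27.05
eef_pos: [524.4, 2.9, 246.6]
ee_rot: [0.004, 0.707, 0.707, 0.003]
ft_force: [1.0, -0.0, 0.6]
width: 60.3
grasp_force: 0.0
```

Run:
```python
from ov import *
state()
s=snap('scene','s4.png')[:,:,::-1].copy();t=snap('top','t4.png')[:,:,::-1].copy()
print(lm('scene','jar',1),lm('top','jar',2),proj('scene',[[449,172.5,4]]),proj('top',[[449,172.5,4]]))
ys=np.radians(-3);k=np.array([489,-264.5,0])
bar=[np.array([[-18,6,z],[-18,-6,z],[18,-6,z],[18,6,z],[-18,6,z]]) for z in (115,)]
ln=[np.array([[-18,0,115],[0,0,115]])]
mk=[np.array([[-53,0,56],[-45,0,56]])]
it=[(k,-.85+ys,[circ(35,75)]+bar,(0,255,0)),(k,-.85+ys,ln,(0,0,255)),(k,-2.4+ys,mk,(0,0,255))]
B=panel('top',t,(462,253),25,8,it);C=panel('scene',s,(207,245),25,8,it)
ti=[((514.6,-140.8,66),0,tinlines(),(0,255,0)),((517.6,-67.4,66),0,tinlines(),(0,255,0)),((522,6,66),0,tinlines(),(0,255,0))]
A=panel('scene',s,(272,245),60,2.2,ti)
cv2.imwrite('pics/ov3.png',np.hstack([cv2.resize(x,(266,532)) for x in (A,B,C)]))
```

```text
t 27.1 pos [524.4   2.9 246.6] tx [-0.001  1.    -0.002] ty [1.    0.001 0.01 ] q [-0.21 -0.07  1.87  0.    1.34 -0.21] w 60.3 F [ 1.  -0.   0.6] g 0.0
[(0.73, [361.4, 264.6])] [(0.72, [286.9, 272.8])] [[363.44736143 265.7046877 ]] [[286.07213462 275.36367336]]
```

View pics/ov3.png

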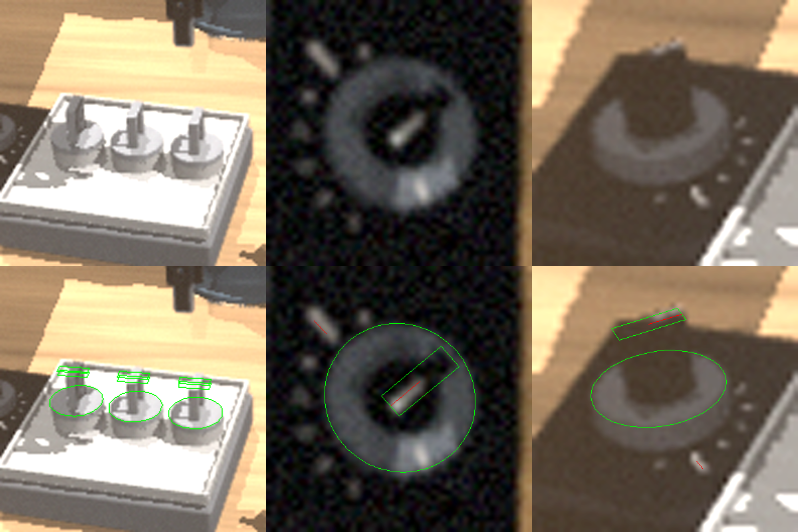

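The knob overlay matches the axis at about (489,-264.5), and all three tins stand on the tray. I'll refine the pointer angle with moments.

Run:
```python
from ov import *
for f in ('top0','t1','t4'):
    g=cv2.imread(f'pics/{f}.png',0).astype(float)[244:260,455:474]
    g=cv2.GaussianBlur(g,(0,0),.6)
    m0=cv2.connectedComponentsWithStats((g>75).astype(np.uint8))
    # comp containing near (461.5+.., 252)
    yy,xx=np.mgrid[0:16,0:19]; w=np.clip(g-60,0,None)*(np.hypot(xx+455-463.2,yy+244-252)<6)
    P=np.c_[xx.ravel(),yy.ravel()];c=np.average(P,axis=0,weights=w.ravel())
    C=np.cov(P.T,aweights=w.ravel());e,V=np.linalg.eigh(C);v=V[:,1]
    uv=c+[455,244]; a=onz('top',uv-v*3,115);b=onz('top',uv+v*3,115);d=(a-b);d=d if d[0]<0 else -d
    ang=np.degrees(np.arctan2(d[1],d[0])); print(f,uv,e,onz('top',uv,115)[:2],'world ang',ang,'rad',np.radians(180-3-ang))
m=onz('top',(420+165/6,205+203/6),56);print(m,np.degrees(np.arctan2(m[1]+264.5,m[0]-489)))
to([489,-264.5,230])
```

```text
top0 [462.96218801 251.88417587] [0.3815437  3.03662228] [ 482.44164815 -258.01862085] world ang 131.69638291668417 rad 0.7906972811666114
t1 [462.66874142 252.12279593] [0.10864338 1.14658286] [ 481.87358236 -257.28060707] world ang 129.02458975648298 rad 0.8373288687443865
t4 [461.75024454 253.08723464] [0.25685053 1.26914732] [ 479.56845414 -254.93987416] world ang 133.25300470700287 rad 0.7635291057172613
[ 527.18998714 -235.44104453   56.        ] 37.26769087506604
t 27.2 pos [520.8   3.6 239.4] tx [-0.     1.     0.001] ty [ 1.     0.    -0.003] q [-0.21 -0.07  1.87 -0.    1.34 -0.21] w 60.4 F [ 0.1  0.7 -0.4] g 0.0
-> [489, -264.5, 230] share total [-6.7  -0.8   0.23]
```

Request:
{"name": "carry_out", "arguments": {
  "travel": [
    [-0.96, -0.11, 0],
    [-0.96, -0.11, 0],
    [-0.96, -0.11, 0],
    [-0.96, -0.11, 0],
    [-0.96, -0.11, 0],
    [-0.96, -0.11, 0],
    [-0.94, -0.13, 0],
    [0, 0, 0]
  ],
  "turn": [
    [0, 0, 0],
    [0, 0, 0],
    [0, 0, 0],
    [0, 0, 0],
    [0, 0, 0],
    [0, 0, 0],
    [0, 0, 0],
    [0, 0, 0]
  ],
  "hand": [-0.06, -0.06, -0.06, -0.06, -0.06, -0.06, -0.06, -0.06]
}}

```text
t: 28.05
eef_pos: [488.7, -267.7, 239.1]
ee_rot: [-0.001, 0.709, 0.706, -0.001]
ft_force: [-0.6, 0.0, 0.5]
width: 40.1
grasp_force: 0.0
```

Request:
{"name": "carry_out", "arguments": {
  "travel": [
    [0, 0, 0],
    [0, 0, 0],
    [0, 0, 0],
    [0, 0, 0],
    [0, 0, 0],
    [0, 0, 0],
    [0, 0, 0]
  ],
  "turn": [
    [0, 0, -1],
    [0, 0, -1],
    [0, 0, -1],
    [0, 0, -1],
    [0, 0, -1],
    [0, 0, -0.13],
    [0, 0, 0]
  ],
  "hand": [-0.06, -0.06, -0.06, -0.06, -0.06, -0.06, -0.06]
}}

```text
t: 28.75
eef_pos: [489.9, -263.7, 240.0]
ee_rot: [-0.001, 0.415, 0.91, 0.0]
ft_force: [0.3, 0.5, 0.0]
width: 40.2
grasp_force: 0.0
```

Run:
```python
from ov import *
to([488.7,-264.5,130])
```

```text
t 28.8 pos [ 489.9 -263.7  240. ] tx [-0.656  0.755  0.002] ty [ 0.755  0.656 -0.   ] q [-0.7   0.02  1.79  0.    1.34 -1.41] w 40.2 F [0.3 0.5 0. ] g 0.0
-> [488.7, -264.5, 130] share total [ 0.   -0.04  2.75]
```

Request:
{"name": "carry_out", "arguments": {
  "travel": [
    [0, -0.04, 0.8],
    [0, 0, 0.8],
    [0, 0, 0.8],
    [0, 0, 0.5],
    [0, 0, 0.3],
    [0, 0, 0.15],
    [0, 0, 0],
    [0, 0, 0]
  ],
  "turn": [
    [0, 0, 0],
    [0, 0, 0],
    [0, 0, 0],
    [0, 0, 0],
    [0, 0, 0],
    [0, 0, 0],
    [0, 0, 0],
    [0, 0, 0]
  ],
  "hand": [-0.06, -0.06, -0.06, -0.06, -0.06, -0.06, -0.06, -0.06]
}}

```text
t: 29.55
eef_pos: [489.7, -266.1, 108.3]
ee_rot: [0.001, 0.414, 0.91, -0.0]
ft_force: [-0.2, -0.2, 0.4]
width: 40.2
grasp_force: 0.0
```

Request:
{"name": "carry_out", "arguments": {
  "travel": [
    [0, 0, 0],
    [0, 0, 0],
    [0, 0, 0],
    [0, 0, 0],
    [0, 0, 0]
  ],
  "turn": [
    [0, 0, 0],
    [0, 0, 0],
    [0, 0, 0],
    [0, 0, 0],
    [0, 0, 0]
  ],
  "hand": [-1, -1, -1, -1, -1]
}}

```text
t: 30.05
eef_pos: [489.5, -266.1, 108.3]
ee_rot: [0.001, 0.414, 0.91, -0.0]
ft_force: [-1.8, 1.8, 5.5]
width: 9.7
grasp_force: 59.3
```

Run:
```python
from ov import *
o,_=state(); print(o['ft_torque'])
```

```text
t 30.1 pos [ 489.5 -266.1  108.3] tx [-0.657  0.754 -0.002] ty [0.754 0.657 0.   ] q [-0.7   0.17  1.88 -0.    1.09 -1.42] w 9.7 F [-1.8  1.8  5.5] g 59.3
[0.15100072 0.17532717 0.02376439]
```

Request:
{"name": "carry_out", "arguments": {
  "travel": [
    [0, 0, 0],
    [0, 0, 0],
    [0, 0, 0],
    [0, 0, 0],
    [0, 0, 0],
    [0, 0, 0],
    [0, 0, 0],
    [0, 0, 0]
  ],
  "turn": [
    [0, 0, 0.4],
    [0, 0, 0.8],
    [0, 0, 0.8],
    [0, 0, 0.8],
    [0, 0, 0.8],
    [0, 0, 0.8],
    [0, 0, 0.8],
    [0, 0, 0.8]
  ],
  "hand": [-1, -1, -1, -1, -1, -1, -1, -1]
}}

```text
t: 30.85
eef_pos: [488.4, -266.5, 108.3]
ee_rot: [-0.0, 0.75, 0.662, -0.001]
ft_force: [-6.6, -1.5, 8.4]
width: 9.9
grasp_force: 59.6
```

Run:
```python
from ov import *
o,M=state(); print(o['ft_torque'], np.degrees(np.arctan2(M[1,0],M[0,0])))
```

```text
t 30.9 pos [ 488.4 -266.5  108.3] tx [ 0.125  0.992 -0.002] ty [ 0.992 -0.125 -0.002] q [-0.7   0.17  1.88 -0.    1.09 -0.58] w 9.9 F [-6.6 -1.5  8.4] g 59.6
[-0.14701027  1.16008102  0.02368289] 82.83868539975974
```

Request:
{"name": "carry_out", "arguments": {
  "travel": [
    [0, 0, 0],
    [0, 0, 0],
    [0, 0, 0],
    [0, 0, 0],
    [0, 0, 0],
    [0, 0, 0],
    [0, 0, 0],
    [0, 0, 0]
  ],
  "turn": [
    [0, 0, 0.8],
    [0, 0, 0.8],
    [0, 0, 0.8],
    [0, 0, 0.8],
    [0, 0, 0.8],
    [0, 0, 0.8],
    [0, 0, 0.7],
    [0, 0, 0]
  ],
  "hand": [-1, -1, -1, -1, -1, -1, -1, -1]
}}

```text
t: 31.65
eef_pos: [487.5, -265.9, 108.3]
ee_rot: [-0.001, 0.943, 0.334, -0.002]
ft_force: [-10.0, 1.4, 11.7]
width: 9.8
grasp_force: 60.0
```

Run:
```python
from ov import *
o,M=state(); print(o['ft_torque'], np.degrees(np.arctan2(M[1,0],M[0,0])))
```

```text
t 31.6 pos [ 487.5 -265.9  108.3] tx [ 0.777  0.629 -0.004] ty [ 0.629 -0.777 -0.003] q [-0.7   0.17  1.88 -0.    1.09  0.19] w 9.8 F [-10.    1.4  11.7] g 60.0
[ 0.23392991  1.80262982 -0.00266856] 39.01029016538448
```

Release, rise, retreat sideways and look.

Request:
{"name": "carry_out", "arguments": {
  "travel": [
    [0, 0, 0],
    [0, 0, 0],
    [0, 0, 0],
    [0, 0, -0.4],
    [0, 0, -0.8],
    [0, 0, -0.8],
    [0, 0, -0.8],
    [0, 0, -0.8]
  ],
  "turn": [
    [0, 0, 0],
    [0, 0, 0],
    [0, 0, 0],
    [0, 0, 0],
    [0, 0, 0],
    [0, 0, 0],
    [0, 0, 0],
    [0, 0, 0]
  ],
  "hand": [-0.1, -0.1, -0.1, -0.1, -0.1, -0.1, -0.1, -0.1]
}}

```text
t: 32.45
eef_pos: [489.0, -265.4, 252.1]
ee_rot: [-0.0, 0.942, 0.334, 0.0]
ft_force: [-0.1, 0.4, -0.6]
width: 38.4
grasp_force: 0.0
```

Request:
{"name": "carry_out", "arguments": {
  "travel": [
    [-0.6, 0.8, 0],
    [-0.6, 0.8, 0],
    [-0.6, 0.8, 0],
    [-0.6, 0.8, 0],
    [-0.6, 0.8, 0],
    [-0.6, 0.8, 0],
    [0, 0, 0],
    [0, 0, 0]
  ],
  "turn": [
    [0, 0, 0],
    [0, 0, 0],
    [0, 0, 0],
    [0, 0, 0],
    [0, 0, 0],
    [0, 0, 0],
    [0, 0, 0],
    [0, 0, 0]
  ],
  "hand": [-0.1, -0.1, -0.1, -0.1, -0.1, -0.1, -0.1, -0.1]
}}

```text
t: 33.25
eef_pos: [497.9, -505.8, 250.0]
ee_rot: [-0.001, 0.943, 0.334, -0.0]
ft_force: [-0.6, 0.6, 0.2]
width: 38.8
grasp_force: 0.0
```

Run:
```python
from ov import *
state()
s=snap('scene','s5.png')[:,:,::-1].copy();t=snap('top','t5.png')[:,:,::-1].copy()
print(lm('scene','jar',1),lm('top','jar',2),proj('scene',[[449,172.5,4]]),proj('top',[[449,172.5,4]]))
ys=np.radians(-3);k=np.array([489,-264.5,0])
bar=[np.array([[-18,6,z],[-18,-6,z],[18,-6,z],[18,6,z],[-18,6,z]]) for z in (115,)]
ln=[np.array([[-18,0,115],[0,0,115]])]
mk=[np.array([[-53,0,56],[-45,0,56]])]
it=[(k,-2.4+ys,[circ(35,75)]+bar,(0,255,0)),(k,-2.4+ys,ln,(0,0,255)),(k,-2.4+ys,mk,(0,0,255))]
B=panel('top',t,(462,253),25,8,it)
J=panel('top',t,(286,275),30,8,[((449,172.5,4),0,[circ(30,57),circ(56,0)],(0,255,0))])
A=panel('scene',s,(310,255),90,3,[])[:540]
cv2.imwrite('pics/ov4.png',np.hstack([cv2.resize(A,(266,532)) if 0 else np.vstack([cv2.resize(A,(266,266)),cv2.resize(t[150:330,240:420],(266,266))]),cv2.resize(B,(266,532)),cv2.resize(J,(266,532))]))
```

```text
t 33.2 pos [ 497.9 -505.8  250. ] tx [0.777 0.629 0.001] ty [ 0.629 -0.777 -0.001] q [-0.95  0.37  1.37  0.    1.41 -0.06] w 38.8 F [-0.6  0.6  0.2] g 0.0
[(0.64, [206.8, 233.0])] [(0.86, [283.7, 278.1])] [[363.44736143 265.7046877 ]] [[286.07213462 275.36367336]]
```

View pics/ov4.png

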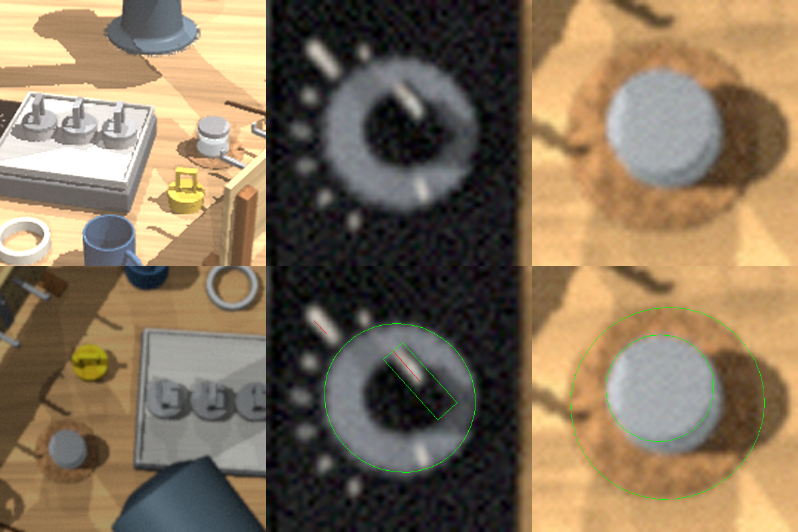

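The jar stands centred on the mat, three tins are upright on the tray, the pointer is near the long mark and the ring mark is unmoved. I'll measure the pointer before handing in.

Run:
```python
from ov import *
acc=[]
for i in range(6): acc.append(vision.camera('top').astype(float).mean(2))
G=np.mean(acc,0)
def mom(c,rad,th,z):
    x0,y0=int(c[0])-9,int(c[1])-9; g=G[y0:y0+19,x0:x0+19]; yy,xx=np.mgrid[0:19,0:19]
    w=np.clip(g-th,0,None)*(np.hypot(xx+x0-c[0],yy+y0-c[1])<rad)
    P=np.c_[xx.ravel(),yy.ravel()]; m=np.average(P,axis=0,weights=w.ravel()); e,V=np.linalg.eigh(np.cov(P.T,aweights=w.ravel())); v=V[:,1]; uv=m+[x0,y0]
    d=onz('top',uv+v*3,z)-onz('top',uv-v*3,z); return onz('top',uv,z),np.degrees(np.arctan2(d[1],d[0]))%180
x0,y0=437,228; u=lambda px,py:(x0+px/5.32,y0+py/5.32)
print(u(409-266,100),'pointer',mom(u(409-266,100),5,60,115)); print('mark',mom(u(321-266,58),5,60,56))
# radial angle of mark from ring axis
m=mom(u(55,58),5,60,56)[0]; print(np.degrees(np.arctan2(m[1]+264.5,m[0]-489)), np.hypot(m[1]+264.5,m[0]-489))
state(); print(lm('top','jar',1))
```

```text
(463.8796992481203, 246.796992481203) pointer (array([ 498.67664949, -261.7145073 ,  115.        ]), np.float64(67.71664478424734))
mark (array([ 528.0397137 , -234.57510739,   56.        ]), np.float64(37.786394500101295))
37.471044972324165 49.18941393649364
t 33.8 pos [ 498.4 -505.   251.3] tx [0.776 0.631 0.   ] ty [ 0.631 -0.776  0.   ] q [-0.95  0.37  1.37  0.    1.41 -0.06] w 38.2 F [ 0.  -0.1 -1.1] g 0.0
[(0.3, [399.1, 165.6])]
```

Run:
```python
from ov import *
G=np.mean([vision.camera('top').astype(float).mean(2) for i in range(5)],0)
print(np.round(G[240:254,456:473]).astype(int))
```

```text
[[ 57  72  73  75  82  88  83  81  82  81  67  62  55  37  21  18  18]
 [ 70  81  85  86  88  87  86  88  87  88  86  83  78  58  39  33  23]
 [ 75  83  87  89  88  90  80  78  84  88  87  88  87  75  63  56  31]
 [ 76  78  83  85  91  94  81  64  70  85  89  88  88  86  83  76  45]
 [ 74  76  76  77  78  97 100  70  54  73  86  87  90  87  87  84  64]
 [ 76  71  65  55  49  77 107 101  73  60  74  85  86  84  87  87  81]
 [ 73  62  46  31  21  44  85 116 112  70  55  65  74  74  77  85  86]
 [ 63  43  21  10   7  18  51  97 124  99  51  37  47  55  63  75  85]
 [ 53  26   7   4   8   7  25  58  99 113  65  24  31  42  50  61  75]
 [ 38  17  11   6   7   7   9  25  62  95  59  20  20  37  48  52  60]
 [ 26  15  11   8   8   8   7  11  29  49  34  19  19  29  43  48  53]
 [ 20  12  14  12  10   5   2   6  10  18  19  17  17  24  28  44  50]
 [ 18  19  17  13  14   8   6   6   6  11  19  16  14  19  21  27  41]
 [ 22  17  14  18  12   8   7   6   6   7  13  14  18  19  15  22  35]]
```

Run:
```python
from ov import *
a=cv2.imread('pics/t5.png').astype(float); b=vision.camera('top')[:,:,::-1].astype(float)
d=np.abs(a-b).mean(2); print(d[250:300,260:315].mean(),d[190:300,330:440].mean(),d[230:275,440:485].mean(),d[:,:].mean())
if d[250:300,260:315].mean()<8: print(r.job_done())
```

```text
2.610666666666667 2.4315702479338843 5.168395061728395 2.791897786458333
the job is handed in; nothing more can be done
None
```

I handed in the job: the jar is on the cork mat, all three tins stand on the tray, and the speed knob measured about 2.38 rad against the 2.4 target. In the pictures the timer ring's mark looked unmoved; the hand-in returned no verdict.

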